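# Swing out the drying arm, set its length and clamp it

### The arm

A 6-joint arm with a two-finger parallel gripper is mounted at the origin on the work surface. World frame = base frame: x ahead of the robot, y to its left, z up, the work surface at z = 0. Lengths are in m, angles in rad, forces in N, time in s.
With the tool pointing down it reaches from about 0.35 to 0.775 m from the base axis. Payload 7.3 kg.
Tool frame: the origin (TCP) lies at the centre of the arm's flange, where the gripper is bolted on; the fingertips stand 178 mm ahead of it and the grasp point (between the pads) lies 159 mm ahead of it (tip_extent is the distance from the TCP to the fingertips, in m); z points along the fingers, y is the line along which they close (so a half turn about z gives the same grasp; the last joint's range is limited). The gripper opens to 92 mm and grips with 3 to 60 N. Pads are 19 mm wide; open, the fingers measure 130 mm over their backs; the gripper's body (75 mm by 190 mm) begins 47 mm behind the grasp point.
Start: joints at [-1.289, 0.342, 1.524, -0, 1.275, -0.146], TCP at [0.218, -0.478, 0.405] pointing down, gripper open.
Joint ranges: [-2.53, 2.53], [-0.77, 2.02], [0.04, 2.7], [-1, 4.14], [0.28, 2.66], [-3.11, 3.11]. Speed limits (rad/s): [2.57, 2.57, 3.14, 3.14, 3.14, 3.14].

### API

Orientations are given as [roll, pitch, yaw] about the fixed x, y, z axes, in that order (R = Rz(yaw) Ry(pitch) Rx(roll)).
In Python, from cell import * gives the robot as it stands.
- The arm moves only by the tool arm_command, never from a script. Its arguments are lists of equal length, an entry for each row: "xyz": the shift along the world's x, y, z in mm, a list of three; "spin": the turn about the world's z in degrees. In form: {"xyz": [[tx, ty, tz], ...], "spin": [spin, ...]}. A call has 1 to 20 rows; each row shifts and turns the commanded pose from where the row before left it; what a row does not reach is not made up. A row lasts 1/10 s, in which the tool goes at most 50 mm and 8.59 degrees, less where a joint would pass 70% of its speed; a pose out of reach is approached as far as the arm can. A call with a gripper value outside its range is refused whole. "jaw" is the opening, from -1 (shut) to 1 (fully open), set as the call begins (left out, the last holds). The fingers move at their own pace and stop on an object; "squeeze" is the grip in N (left out, the last holds). Time passes only in rows, so rows that do not move let the fingers close. It gives the time, the measured TCP pose, the force, the opening and the grip force at its end, in the units of the state.
- observe(): the state, without advancing time (a new reading comes with each control period).
- read_camera(name): name is "scene" or "side" or "wrist"; returns a dict with "img" (420x560x3 uint8, red, green, blue), "depth" (420x560 float32, m along the optical axis (not along the pixel's ray), 0 where there is no reading), "fx", "fy", "cx", "cy" (pixels), "world_from_camera" (4x4, takes a point from camera to world coordinates). Camera axes: x right, y up, looking along -z (the intrinsics and any distortion apply to the point x, -y, -z); pixel columns grow to the right and rows downward; lengths in m; the calibration is good to about 2 mm. A picture is of the moment at which its call begins.
- hand_in(): hands the job in; it is judged then, once.
The state is a dict: "time": time; "qpos": joint angles; "qvel": joint speeds; "joint_efforts": joint torques, N m; "tool_pos": TCP position; "tool_rot": TCP orientation; "contact_force": force on the tool from outside, world axes, zero at the start; "torque": the same for the moment, N m; "opening": finger opening in m; "grip_force": force on a finger pad.
Only numpy, scipy, OpenCV 4.12 (cv2) and the standard library are available. Lean on these libraries where they do the work, as an engineer would, in place of code of your own. Each camera call takes 0.05 s, during which the arm holds its last target. There are 200 camera calls.

### The job

On the laundry counter stands a swing-out drying arm: take it by its upright steel grip post and swing it round to the left, still drawn in and with its cam lever open, until the turntable clicks into its detent (arm straight out from the base, in line with the plunger block). Then pull the rod out until its pointer is level with the white length marker on the rail and, gripping the post so the rod stays at the mark, twist the hand so that a finger slides the black cam lever fully closed, in line with the rod. Finish still gripping the post, with the rod at the mark and the lever closed: do not let go, and leave everything else on the counter undisturbed.

Things in the scene. Friction and masses are not known exactly. Their poses are not given: they have to be found in the camera images.
- base: Fixed round black steel base plate of the drying arm, 160 mm diameter, 12 mm thick, screwed to the counter (position and yaw differ each time). Origin: centre of its underside, on the turntable's vertical axis. Its x axis is the direction in which the arm points when the turntable is in its detent; a 22 mm plunger block stands at its -x rim.
- swing (a joint): Turntable angle on the base, rad, counter-clockwise from above positive: 0 = in the detent (arm along the base's x axis); starts at -1.2 to -0.6 (arm swung to the right), stops at -1.4 and +0.5. Friction 0.12 N m; a spring plunger clicks between two bumps at 0: free play 0.03 rad, about 0.55 N m to pass into or out of the detent, felt within about 0.25 rad of it.
- rail_end (a point): Outer end of the rail, 265 mm from the turntable's axis, 48 mm above the counter (its top). The turntable carries this dark U-shaped rail, 48 mm wide, in which the rod slides. x axis outwards along the rail.
- rod (a joint): How far the aluminium rod is pulled out along the rail, m: 0 = fully in (post axis 130 mm from the turntable's axis), at most 0.14; starts at 0 to 0.02. Friction 0.5 N and a return spring of 20 N/m that draws the rod back in if it is let go: nothing in the simulation locks the rod, even with the lever closed, so it must be held.
- rod_end (a point): Centre of the white ball, 24 mm, at the rod's outer end, 217 mm beyond the post, 42 mm above the counter. The rod is a flat bar, 34 mm wide, top 50 mm above the counter, from 100 mm behind the post to 60 mm beyond it, then a round hanger bar of 16 mm.
- post: Upright steel grip post on the rod, 22 mm diameter, from 50 to 114 mm above the counter; origin on its axis at its foot. It swivels freely about its own vertical axis, so the hand may turn while gripping it. Grip it from above with the fingertips about 71 mm above the counter (above the lever's hub, below the top of its fin).
- pointer (a point): Point on the rod's top, on the post's axis (50 mm above the counter); x axis outwards along the rod. A thin pointer, 5 mm wide, sticks out level with it from the rod's right side (seen from the turntable looking out).
- mark (a point): The length mark: point on the rail's centre line, 50 mm above the counter, level with the middle of the white marker, a 10 mm wide clip on the rail's right wall; x axis outwards along the rod. It lies 190 to 240 mm from the turntable's axis and turns with the turntable, not with the rod. The rod is at the mark when the pointer point coincides with this point.
- lever (a joint): Black cam lever, rad: 0 = open (its fin points 0.9 rad to the left of the rod's outward direction), 0.9 = fully closed at its stop (fin in line with the rod, pointing outwards); it closes clockwise seen from above, about the post's axis; starts at 0 to 0.15. Friction 0.06 N m, no spring.
- lever_tip (a point): Outer end of the lever's fin, at its top: 70 mm from the post's axis, 86 mm up. Hub 38 mm diameter, 50-58 mm up, round the post's foot; upright radial fin 8 mm thick, 20-76 mm from the axis, 56-86 mm up. With the post gripped and a finger on the fin's counter-clockwise side, turning the hand clockwise pushes the fin; it then runs about 0.5 to 0.9 rad ahead of the finger line.
- post_top (a point): Centre of the post's top, 114 mm above the counter; its x axis points outwards along the rod.
- peg_a: Bystander: wooden clothes peg lying flat, 75 x 20 x 14 mm; origin under its middle. The arm passes above it.
- peg_b: Bystander: wooden clothes peg lying flat, 75 x 20 x 14 mm; origin under its middle.
- jar: Bystander: glass jar, 72 mm diameter, 100 mm tall; origin under its middle.
- detergent: Bystander: white bottle, 84 mm diameter, 200 mm tall; origin under its middle.
- softener: Bystander: blue bottle, 68 mm diameter, 170 mm tall; origin under its middle.
- lint_brush: Bystander: brush lying on the counter, about 200 mm long; origin under its middle.
- soap_box: Bystander: cardboard box, 100 x 70 x 40 mm; origin under its middle.
- scoop_cup: Bystander: white plastic cup, 70 mm diameter, 70 mm tall; origin under its middle.

How it is judged:
By the outcome, as a careful person would: the job done as asked, in the order asked, and still so for the second after the job is handed in, while the arm keeps its last pose, push and grip.
It also fails if it takes over 48 s, if anything falls off the work surface, if the arm or the gripper's body presses on something with over 40 N, if the wrist force passes 120 N, or if a joint passes its speed limit or range.

## Working session

There is one attempt and no reset: what is moved stays moved. The work goes in short steps, Python scripts to look and compute and a tool call to move; the robot and the scene stay as the last step left them, time stands still between calls to the robot, and variables do not carry over. Pictures are saved under pics/ and viewed, at most 12 in all, crops included, and the job is handed in when it is done.

Besides the shell and the picture viewer there is one more tool, called in YAML: its name, and indented under it one key for each argument. arm_command: Moves the arm, as the interface text tells. Its arguments: {"type":"object","properties":{"xyz":{"type":"array","items":{"type":"array","items":{"type":"number"}}},"spin":{"type":"array","items":{"type":"number"}},"jaw":{"type":"number"},"squeeze":{"type":"number"}},"required":["xyz","spin"]}

```bash
mkdir -p pics; cat > h.py <<'E'
import numpy as np, cv2
from cell import *
def snap(n,f):
    c=read_camera(n); cv2.imwrite(f'pics/{f}.png',c['img'][:,:,::-1]); np.savez(f'pics/{f}.npz',**c); return c
def pt(c,u,v,r=1):
    d=c['depth'][v-r:v+r+1,u-r:u+r+1]; d=np.median(d[d>0])
    p=np.array([(u-c['cx'])/c['fx']*d,-(v-c['cy'])/c['fy']*d,-d,1]); return (c['world_from_camera']@p)[:3]
def cloud(c):
    v,u=np.mgrid[0:420,0:560]; d=c['depth']
    p=np.stack([(u-c['cx'])/c['fx']*d,-(v-c['cy'])/c['fy']*d,-d,np.ones_like(d)],-1)
    return (p@np.asarray(c['world_from_camera']).T)[...,:3]
E
python3 - <<'E'
from h import *
s=observe(); print({k:np.round(v,3) for k,v in s.items()})
for n in("scene","side","wrist"):
    c=snap(n,n+'0'); print(n,c.keys(),np.round(c['world_from_camera'],3).tolist(),c['fx'])
E
```

```text
{'time': np.float64(0.0), 'qpos': array([-1.289,  0.343,  1.525,  0.   ,  1.275, -0.146]), 'qvel': array([-0.002,  0.001,  0.   ,  0.001, -0.002,  0.002]), 'joint_efforts': array([ 1.0000e-03, -4.3124e+01, -2.4422e+01,  7.2000e-02,  5.6000e-02,
       -0.0000e+00]), 'tool_pos': array([ 0.218, -0.478,  0.404]), 'tool_rot': array([-3.14 , -0.   ,  0.428]), 'contact_force': array([-0.005, -0.49 , -0.137]), 'torque': array([-0.009,  0.015,  0.042]), 'grip_force': np.float64(0.0), 'opening': np.float64(0.092)}
scene dict_keys(['img', 'depth', 'fx', 'fy', 'cx', 'cy', 'world_from_camera']) [[0.733, -0.489, 0.472, 1.047], [0.68, 0.537, -0.5, -0.606], [-0.009, 0.687, 0.726, 0.893], [0.0, 0.0, 0.0, 1.0]] 379.2119053788979
side dict_keys(['img', 'depth', 'fx', 'fy', 'cx', 'cy', 'world_from_camera']) [[-0.964, 0.147, -0.224, 0.227], [-0.268, -0.532, 0.803, 1.009], [-0.001, 0.834, 0.552, 0.831], [0.0, 0.0, 0.0, 1.0]] 466.1196871027362
wrist dict_keys(['img', 'depth', 'fx', 'fy', 'cx', 'cy', 'world_from_camera']) [[0.415, 0.871, 0.264, 0.29], [-0.91, 0.398, 0.118, -0.445], [-0.002, -0.289, 0.957, 0.384], [0.0, 0.0, 0.0, 1.0]] 343.6523253482443
```

View pics/scene0.png

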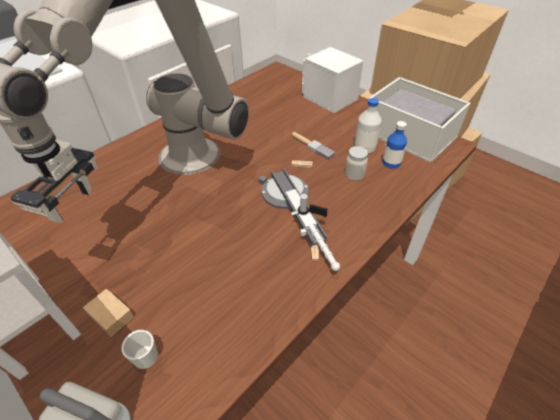

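View pics/side0.png

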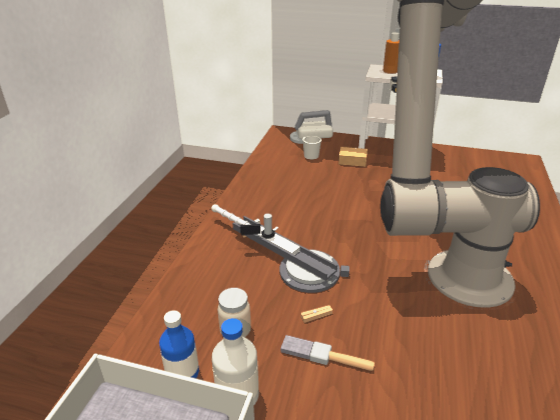

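The scene view shows the base at about (287,190), plunger block (263,180), post (303,198), black fin (318,210) and ball (336,266). The side view has the base at (310,270), block (345,271), post (268,225) and ball (215,208). Next I build a top-down map from both clouds.

```bash
python3 - <<'E'
from h import *
for n,pts in (("scene",dict(base=(280,197),block=(263,180),post=(303,187),ball=(336,266),fin=(322,210),peg=(315,253),pegb=(302,163),jar=(358,153))),("side",dict(block=(345,271),post=(268,216),ball=(215,208),fin=(245,229),pegb=(317,313),jar=(234,297)))):
    c=np.load(f'pics/{n}0.npz')
    for k,(u,v) in pts.items(): print(n,k,np.round(pt(c,u,v)*1000))
# top map, both views side by side: x 0.33..0.85 , y -.5 ..0.2  ; 2 px/mm-> 1px/1.25mm
ims=[]
for n in("scene","side"):
    c=np.load(f'pics/{n}0.npz'); P=cloud(c); x0,x1,y0,y1=.40,.80,-.25,.15
    S=1000; M=np.full((400,400,3),60,np.uint8)
    k=(P[...,0]>x0)&(P[...,0]<x1)&(P[...,1]>y0)&(P[...,1]<y1)&(P[...,2]<.25)&(P[...,2]>.006)
    p=P[k];col=c['img'][k];o=np.argsort(p[:,2])
    for q,cc in zip(p[o],col[o]):
        r=int((x1-q[0])*S);s=int((y1-q[1])*S); M[max(r-1,0):r+1,max(s-1,0):s+1]=cc[::-1]
    for i in range(0,400,50): cv2.line(M,(i,0),(i,4),(0,255,255),1);cv2.line(M,(0,i),(4,i),(0,255,255),1)
    ims.append(M)
cv2.imwrite('pics/top.png',cv2.resize(np.hstack(ims),None,fx=1,fy=1))
# zoom crop
a=np.load('pics/scene0.npz')['img'][140:290,240:390,::-1];b=np.load('pics/side0.npz')['img'][180:330,200:350+0,::-1]
cv2.imwrite('pics/zoom.png',np.hstack([cv2.resize(z,(400,400),interpolation=cv2.INTER_CUBIC) for z in(a,b)]))
E
```

```text
scene base [431.  43.  25.]
scene block [327.  69.  20.]
scene post [445. 143.  10.]
scene ball [743. -70.  50.]
scene fin [601.  44.  82.]
scene peg [657. -52.  15.]
scene pegb [362. 235.  15.]
scene jar [534. 320. 101.]
side block [314.  85.  18.]
side post [539.  27. 111.]
side ball [734. -59.  46.]
side fin [598.  51.  73.]
side pegb [355. 244.  13.]
side jar [527. 324.  97.]
```

View pics/top.png

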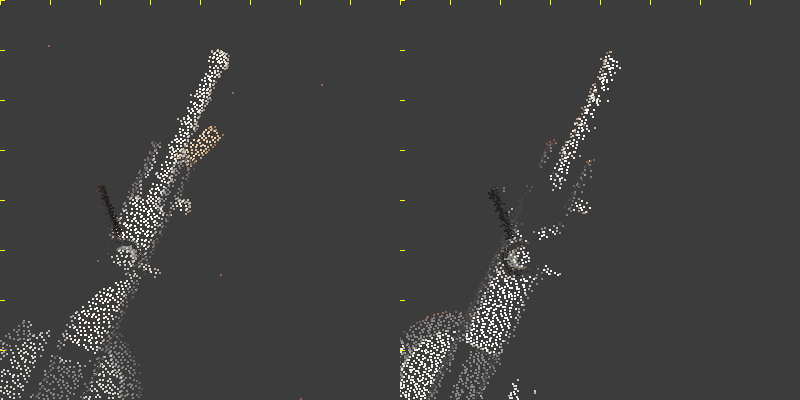

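View pics/zoom.png

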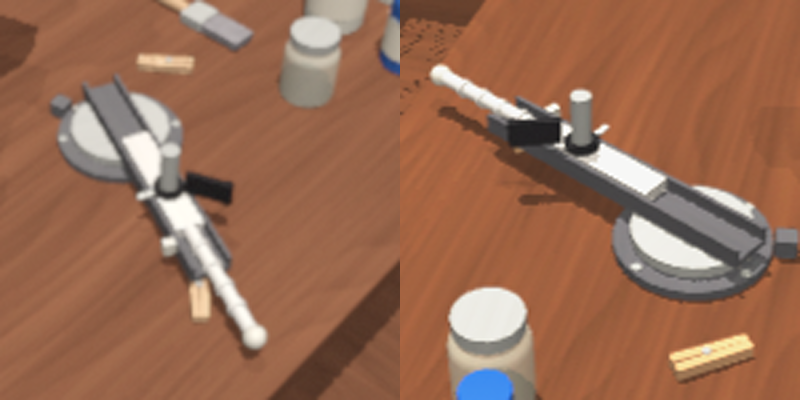

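The maps agree. Post is near (545,30) mm, the rod points about -26°, the clip is near (595,-33), and the fin is on the left. Now I fit the numbers.

```bash
cat >> h.py <<'E'
from scipy.optimize import least_squares
def circ(p,r=None):
    if r: f=lambda q:np.hypot(p[:,0]-q[0],p[:,1]-q[1])-r; x0=p[:,:2].mean(0)
    else: f=lambda q:np.hypot(p[:,0]-q[0],p[:,1]-q[1])-q[2]; x0=[*p[:,:2].mean(0),.05]
    s=least_squares(f,x0,loss='soft_l1',f_scale=.002); return s.x,np.sqrt(np.mean(f(s.x)**2))
E
python3 - <<'E'
from h import *
C={n:np.load(n_) for n,n_ in(("scene","pics/scene0.npz"),("side","pics/side0.npz"))}
for n,c in C.items():
    P=cloud(c).reshape(-1,3); I=c['img'].reshape(-1,3).astype(int)
    m=(abs(P[:,0]-.545)<.03)&(abs(P[:,1]-.03)<.03)
    t=P[m&(P[:,2]>.106)]; s=P[m&(P[:,2]>.062)&(P[:,2]<.106)]
    print(n,'posttop',len(t),t.mean(0).round(4),'side',len(s),circ(s,.011) if len(s)>5 else '')
    m=(np.hypot(P[:,0]-.739,P[:,1]+.065)<.02)&(P[:,2]>.02); q=P[m]
    f=lambda x:np.linalg.norm(q-x,axis=1)-.012
    print(' ball',least_squares(f,[.739,-.065,.042],loss='soft_l1',f_scale=.002).x.round(4))
    m=(abs(P[:,0]-.42)<.12)&(abs(P[:,1]-.09)<.12)
    zs=P[m][:,2]; print(' zhist',np.histogram(zs,np.arange(-.006,.06,.003))[0])
    # block
    b=(abs(P[:,0]-.32)<.035)&(abs(P[:,1]-.077)<.04)&(P[:,2]>.006); bb=P[b]; print(' block',bb.min(0).round(3),bb.max(0).round(3), len(bb))
    k=b&(P[:,2]>.017); print(' blocktop',P[k].mean(0).round(4),k.sum())
    d=(P[:,2]>.0075)&(P[:,2]<.0145)&m; print(' plate',d.sum())
    w=(P[:,2]>.02)&(P[:,2]<.03)&m; print(' tt',w.sum(),P[w].min(0),P[w].max(0))
E
```

```text
scene posttop 40 [0.5438 0.0232 0.1131] side 113 (array([0.55843237, 0.02202759]), np.float64(0.005854359518576029))
 ball [ 0.736  -0.0671  0.0426]
 zhist [111 837 732  83  38 151 129  21  20  77 204  91  63 145  45  27  32  98
 188  39  11]
 block [0.307 0.039 0.006] [0.355 0.116 0.05 ] 124
 blocktop [0.3344 0.0829 0.0284] 68
 plate 298
 tt 376 [ 3.09137964e-01 -1.24019549e-04  2.00682995e-02] [0.53856654 0.1486124  0.02997963]
side posttop 38 [0.5413 0.0312 0.1114] side 149 (array([0.55230141, 0.03882266]), np.float64(0.006612437938067381))
 ball [ 0.7339 -0.0643  0.0407]
 zhist [ 361 1875  695   69  131  361  167   45   71  185  269   95  205  228
   96   97  117  267  227   29   19]
 block [0.306 0.038 0.006] [0.355 0.117 0.049] 247
 blocktop [0.3347 0.0937 0.0303] 130
 plate 602
 tt 579 [0.30709675 0.03100238 0.02002752] [0.53851665 0.15463957 0.02998072]
```

arm_command:
  xyz:
    - [40,50,0]
    - [30,50,0]
    - [30,50,0]
    - [30,50,0]
    - [30,50,0]
    - [30,50,0]
    - [30,50,0]
    - [30,50,0]
    - [30,50,0]
    - [20,50,0]
  spin: [-2,-2,-2,-2,-2,-2,-2,-2,-2,-2]

```text
time: 1.15
tool_pos: [0.4744, -0.0474, 0.4046]
tool_rot: [3.141, -0.0, 0.077]
contact_force: [0.6, 0.0, -0.6]
opening: 0.0917
grip_force: 0.0
```

```bash
python3 - <<'E'
from h import *
snap('wrist','w1')
E
```

arm_command:
  xyz:
    - [0,50,0]
    - [0,40,0]
    - [0,0,0]
    - [0,0,0]
  spin: [0,0,0,0]

```text
time: 1.6
tool_pos: [0.4733, 0.0413, 0.4046]
tool_rot: [3.141, 0.0, 0.081]
contact_force: [0.3, -1.1, 0.4]
opening: 0.0917
grip_force: 0.0
```

```bash
python3 - <<'E'
from h import *
snap('wrist','w2')
a,b=[cv2.resize(cv2.imread(f'pics/{n}.png'),(400,300)) for n in('w1','w2')]
cv2.imwrite('pics/w12.png',np.vstack([np.hstack([a,b])]))
cv2.imwrite('pics/w2b.png',cv2.resize(cv2.imread('pics/w2.png'),(800,600),interpolation=cv2.INTER_CUBIC))
E
```

```text
(no output)
```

View pics/w2b.png

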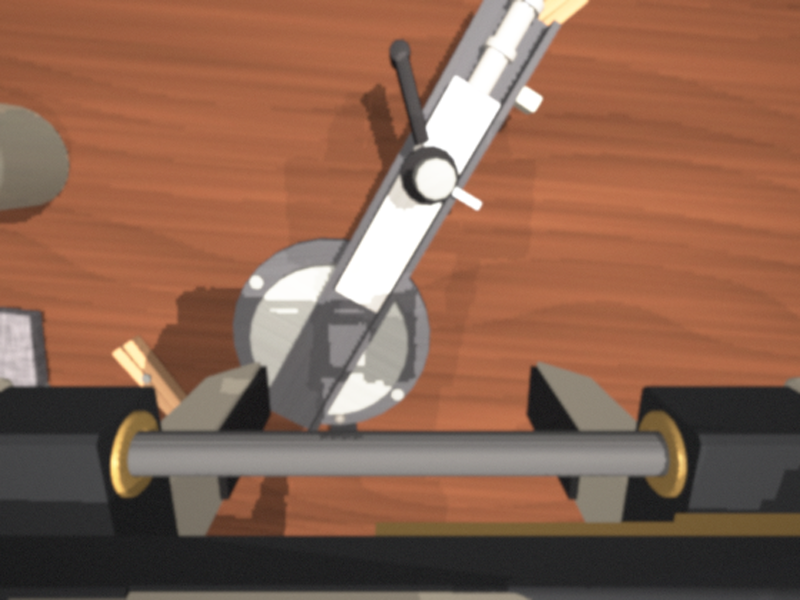

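The wrist view shows the post top at (435,179), pointer tip (482,205), white clip (530,99), fin tip (399,48), and base rim left/right/top at (235,335)/(429,335)/(330,238). The plunger block is just visible at (340,430).

```bash
cat >> h.py <<'E'
def ray(c,u,v,z):
    T=c['world_from_camera']; d=T[:3,:3]@np.array([(u-c['cx'])/c['fx'],-(v-c['cy'])/c['fy'],-1]); o=T[:3,3]
    return (o+d*(z-o[2])/d[2])
def proj(c,p):
    q=np.linalg.inv(c['world_from_camera'])@np.array([*p,1]); return np.array([c['cx']+c['fx']*q[0]/-q[2],c['cy']-c['fy']*q[1]/-q[2]])
E
python3 - <<'E'
from h import *
c=np.load('pics/w2.npz'); c1=np.load('pics/w1.npz'); k=1/1.42857
for n,u,v,z in(('post',435,179,.114),('clip',530,99,.055),('pointer',474,202,.05),('fintip',399,45,.086),('block',340,430,.02),('rodleftback',337,290,.05),('rodrightback',374,311,.05),('rodL',455,77,.05),('rodR',499,102,.05)):
    U,V=u*k,v*k
    print(n,'ray',(ray(c,U,V,z)*1000).round(1),'depth',(pt(c,int(round(U)),int(round(V)))*1000).round(1))
p=np.array([ray(c,u*k,v*k,.012) for u,v in((235,335),(429,335),(330,238),(262,268),(240,375),(425,370),(300,242))])
print('base',circ(p,.08),circ(p))
# stereo of post top: template match w2->w1 ; scene/side reprojection
def g(n): return cv2.imread(f'pics/{n}.png',0)
U,V=304,125; t=g('w2')[V-14:V+15,U-14:U+15]; m=cv2.matchTemplate(g('w1'),t,cv2.TM_CCOEFF_NORMED); _,s,_,l=cv2.minMaxLoc(m); print('match',s,l)
u1,v1=l[0]+14,l[1]+14
f=lambda x:np.r_[proj(c,x)-[U+.5,V+.3],proj(c1,x)-[u1+.5,v1+.3]]
r=least_squares(f,[.55,.03,.11]); print('post stereo',r.x.round(4),r.fun.round(1))
for n in('scene0','side0'): print(n,proj(np.load(f'pics/{n}.npz'),r.x).round(1))
E
```

```text
post ray [544.  27. 114.] depth [544.2  26.7 114.8]
clip ray [594.8 -31.4  55. ] depth [595.8 -32.8  49. ]
pointer ray [529.2  -5.4  50. ] depth [529.9  -4.9  54.1]
fintip ray [612.1  51.8  86. ] depth [611.7  52.   86.4]
block ray [331.3  78.4  20. ] depth [330.1  78.6  18.1]
rodleftback ray [460.9  83.2  50. ] depth [461.   83.1  50.4]
rodrightback ray [447.5  56.2  50. ] depth [447.1  56.   49.6]
rodL ray [604.2  16.1  50. ] depth [604.2  15.6  49.6]
rodR ray [592.1 -13.3  50. ] depth [594.3 -15.8  34.2]
base (array([0.40963517, 0.08965888]), np.float64(0.0020142940436089327)) (array([0.40929576, 0.08981979, 0.08033314]), np.float64(0.0019643087966499948))
match 0.8366284966468811 (173, 103)
post stereo [0.5441 0.027  0.1144] [ 0.  -0.2 -0.   0.2]
scene0 [304.1 196. ]
side0 [266.3 214.7]
```

arm_command:
  xyz:
    - [35,-7,-20]
    - [36,-7,-30]
    - [0,0,-30]
    - [0,0,-30]
    - [0,0,-25]
    - [0,0,-15]
    - [0,0,-6]
    - [0,0,0]
    - [0,0,0]
  spin: [0,0,0,0,0,0,0,0,0]

```text
time: 2.55
tool_pos: [0.5448, 0.026, 0.2496]
tool_rot: [3.141, -0.001, 0.078]
contact_force: [0.2, -0.9, -0.1]
opening: 0.0917
grip_force: 0.0
```

```bash
python3 - <<'E'
from h import *
snap('wrist','w3'); s=observe(); print(s['tool_pos'],s['tool_rot'],s['contact_force'],s['qpos'])
E
```

```text
[0.54481813 0.02623976 0.24976948] [ 3.14113074e+00 -1.85720940e-03  7.80585306e-02] [-0.75187181  0.56479123  0.51083695] [-9.23684113e-02  5.48680959e-01  1.66556686e+00 -1.75531878e-04
  9.25436200e-01  1.40047526e+00]
```

View pics/w3.png

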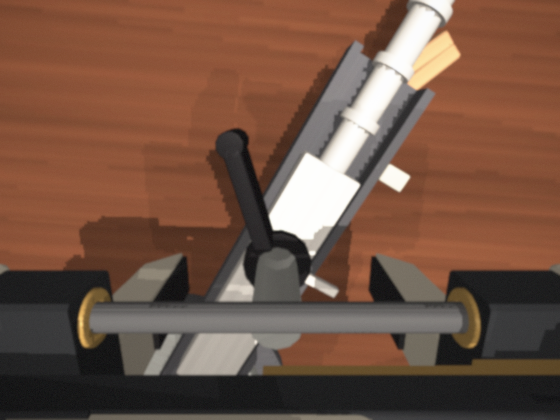

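The post sits midway between the fingers (about col 277) and the fin is well clear on the left at (235,140). Closing.

arm_command:
  xyz:
    - [0,0,0]
    - [0,0,0]
    - [0,0,0]
    - [0,0,0]
    - [0,0,0]
    - [0,0,0]
    - [0,0,0]
    - [0,0,0]
    - [0,0,0]
    - [0,0,0]
  spin: [0,0,0,0,0,0,0,0,0,0]
  jaw: -1
  squeeze: 25

```text
time: 3.6
tool_pos: [0.5444, 0.0268, 0.2488]
tool_rot: [3.142, 0.0, 0.079]
contact_force: [0.5, 0.4, -0.2]
opening: 0.0214
grip_force: 25.0
```

```bash
python3 - <<'E'
import numpy as np
c=np.array([409.5,89.7]);r=148.2
a=np.radians(np.linspace(-25.05,11,27)); p=np.stack([c[0]+r*np.cos(a),c[1]+r*np.sin(a)],1)
print(np.degrees(a[1]-a[0])); print(np.diff(p,axis=0).round(1).tolist())
E
```

```text
1.3865384615384604
[[1.5, 3.3], [1.4, 3.3], [1.3, 3.3], [1.2, 3.4], [1.2, 3.4], [1.1, 3.4], [1.0, 3.4], [0.9, 3.5], [0.8, 3.5], [0.7, 3.5], [0.7, 3.5], [0.6, 3.5], [0.5, 3.6], [0.4, 3.6], [0.3, 3.6], [0.2, 3.6], [0.1, 3.6], [0.0, 3.6], [-0.0, 3.6], [-0.1, 3.6], [-0.2, 3.6], [-0.3, 3.6], [-0.4, 3.6], [-0.5, 3.6], [-0.6, 3.5], [-0.6, 3.5]]
```

arm_command:
  xyz:
    - [1.5,3.3,0]
    - [1.4,3.3,0]
    - [1.3,3.3,0]
    - [1.2,3.4,0]
    - [1.2,3.4,0]
    - [1.1,3.4,0]
    - [1.0,3.4,0]
    - [0.9,3.5,0]
    - [0.8,3.5,0]
    - [0.7,3.5,0]
    - [0.7,3.5,0]
    - [0.6,3.5,0]
    - [0.5,3.6,0]
    - [0.4,3.6,0]
    - [0.3,3.6,0]
    - [0.2,3.6,0]
    - [0.1,3.6,0]
  spin: [1.4,1.4,1.4,1.4,1.4,1.4,1.4,1.4,1.4,1.4,1.4,1.4,1.4,1.4,1.4,1.4,1.4]

```text
time: 5.3
tool_pos: [0.5584, 0.0854, 0.2487]
tool_rot: [3.14, 0.001, 0.497]
contact_force: [-0.0, -6.4, -0.3]
opening: 0.0215
grip_force: 25.0
```

arm_command:
  xyz:
    - [0,3.6,0]
    - [0,3.6,0]
  spin: [1.4,1.4]

```text
time: 5.5
tool_pos: [0.5584, 0.0926, 0.2487]
tool_rot: [3.141, 0.001, 0.545]
contact_force: [0.4, -4.4, -0.3]
opening: 0.0214
grip_force: 25.0
```

arm_command:
  xyz:
    - [0,3.6,0]
    - [-0.2,3.6,0]
  spin: [1.4,1.4]

```text
time: 5.7
tool_pos: [0.5581, 0.1004, 0.2487]
tool_rot: [-3.142, 0.0, 0.594]
contact_force: [0.3, -1.9, -0.3]
opening: 0.0213
grip_force: 25.0
```

arm_command:
  xyz:
    - [-0.3,3.6,0]
  spin: [1.4]

```text
time: 5.8
tool_pos: [0.5578, 0.1043, 0.2487]
tool_rot: [-3.141, -0.0, 0.618]
contact_force: [-0.4, -0.7, 0.3]
opening: 0.0214
grip_force: 25.0
```

```bash
python3 - <<'E'
from h import *
s=observe(); print(s['tool_pos'],s['tool_rot'],s['contact_force'],s['torque'])
E
```

```text
[0.55776694 0.10428032 0.24872374] [-3.14134929e+00 -1.48116873e-04  6.18337781e-01] [-0.41618059 -0.73625265  0.26681636] [-0.28168844  0.01651003 -0.025306  ]
```

arm_command:
  xyz:
    - [-0.1,1.8,0]
  spin: [0.7]

```text
time: 5.9
tool_pos: [0.5576, 0.1064, 0.2487]
tool_rot: [-3.141, -0.0, 0.63]
contact_force: [-1.0, -0.0, -0.2]
opening: 0.0217
grip_force: 25.0
```

arm_command:
  xyz:
    - [-0.2,1.8,0]
  spin: [0.7]

```text
time: 6.0
tool_pos: [0.5574, 0.1079, 0.2487]
tool_rot: [-3.141, -0.0, 0.642]
contact_force: [-0.9, -0.3, 0.7]
opening: 0.0215
grip_force: 25.0
```

arm_command:
  xyz:
    - [-0.2,1.8,0]
    - [0,0,0]
  spin: [0.7,0]

```text
time: 6.2
tool_pos: [0.5572, 0.1097, 0.2487]
tool_rot: [-3.141, -0.0, 0.653]
contact_force: [-0.6, 2.3, 0.4]
opening: 0.0216
grip_force: 25.0
```

```bash
python3 - <<'E'
from h import *
F=[]
for i in range(3):
    c=snap('wrist','w4'); s=observe(); F.append(s['contact_force'])
print(s['tool_pos'],s['tool_rot'],np.mean(F,0))
snap('scene','s4');snap('side','d4')
cv2.imwrite('pics/w4b.png',cv2.resize(cv2.imread('pics/w4.png'),(800,600),interpolation=cv2.INTER_CUBIC))
E
```

```text
[0.5572302  0.10947492 0.24873273] [-3.14109021e+00 -1.53875669e-04  6.52818353e-01] [-1.20064064  2.1196545  -0.10573044]
```

View pics/w4b.png

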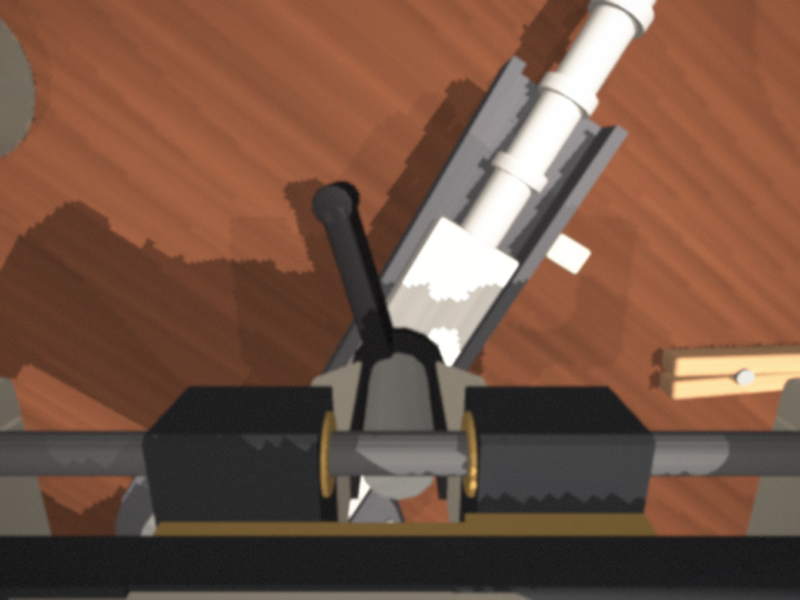

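The lever is still open and the arm is intact. The force is now positive (the plunger is drawing the arm in), so I'm just before the detent centre and continue.

arm_command:
  xyz:
    - [-0.2,1.8,0]
    - [0,0,0]
  spin: [0.7,0]

```text
time: 6.65
tool_pos: [0.5571, 0.1109, 0.2487]
tool_rot: [3.141, 0.0, 0.666]
contact_force: [0.5, -0.2, -0.1]
opening: 0.0216
grip_force: 25.0
```

arm_command:
  xyz:
    - [-0.3,1.8,0]
    - [0,0,0]
  spin: [0.7,0]

```text
time: 6.85
tool_pos: [0.5569, 0.1128, 0.2487]
tool_rot: [3.141, 0.0, 0.678]
contact_force: [-0.2, -0.4, 0.7]
opening: 0.0218
grip_force: 25.0
```

arm_command:
  xyz:
    - [-0.3,1.8,0]
    - [0,0,0]
  spin: [0.7,0]

```text
time: 7.05
tool_pos: [0.5565, 0.1147, 0.2487]
tool_rot: [3.141, -0.0, 0.69]
contact_force: [-0.3, 0.2, -0.3]
opening: 0.0218
grip_force: 25.0
```

arm_command:
  xyz:
    - [-0.3,1.8,0]
    - [0,0,0]
  spin: [0.7,0]

```text
time: 7.25
tool_pos: [0.5562, 0.1166, 0.2487]
tool_rot: [3.142, -0.0, 0.702]
contact_force: [-0.4, 0.3, -0.5]
opening: 0.0214
grip_force: 25.0
```

arm_command:
  xyz:
    - [-0.3,1.8,0]
    - [0,0,0]
  spin: [0.7,0]

```text
time: 7.45
tool_pos: [0.5559, 0.1184, 0.2487]
tool_rot: [-3.142, -0.0, 0.715]
contact_force: [-0.7, 0.3, -0.2]
opening: 0.0215
grip_force: 25.0
```

arm_command:
  xyz:
    - [-0.3,1.8,0]
    - [0,0,0]
  spin: [0.7,0]

```text
time: 7.65
tool_pos: [0.5556, 0.1202, 0.2487]
tool_rot: [3.142, 0.0, 0.727]
contact_force: [-0.4, -0.3, 0.2]
opening: 0.0214
grip_force: 25.0
```

```bash
python3 - <<'E'
from h import *
F=[]
for i in range(2):
    c=snap('side','d5'); s=observe(); F.append(s['contact_force'])
snap('scene','s5');snap('wrist','w5')
print(s['tool_pos'],s['tool_rot'],np.round(F,1))
for n in('s5','d5'):
    c=np.load(f'pics/{n}.npz');P=cloud(c).reshape(-1,3)
    # ball: near predicted
    e=np.array([.5563,.1195]);b=np.array([.4095,.0897]);d=(e-b)/np.linalg.norm(e-b);g=e+.217*d
    q=P[(np.hypot(*(P[:,:2]-g).T)<.025)&(P[:,2]>.03)]
    x=least_squares(lambda x:np.linalg.norm(q-x,axis=1)-.012,[*g,.042],loss='soft_l1',f_scale=.002).x
    print(n,len(q),g,x, np.degrees(np.arctan2(*(x[:2]-b)[::-1])), np.degrees(np.arctan2(*d[::-1])))
a=cv2.imread('pics/s5.png')[140:290,240:390];b=cv2.imread('pics/d5.png')[180:330,200:350]
cv2.imwrite('pics/z5.png',np.hstack([cv2.resize(z,(400,400),interpolation=cv2.INTER_CUBIC) for z in(a,b)]))
E
```

```text
[0.55558768 0.12009746 0.24873979] [-3.14150668e+00 -3.55066989e-05  7.26295129e-01] [[-0.  -0.   0.2]
 [-0.4  0.3 -0.3]]
s5 69 [0.76896255 0.16266992] [0.76336851 0.15881885 0.04285629] 11.052066471360439 11.474963066249037
d5 84 [0.76896255 0.16266992] [0.76200925 0.1603969  0.04100299] 11.340412966140951 11.474963066249037
```

View pics/z5.png

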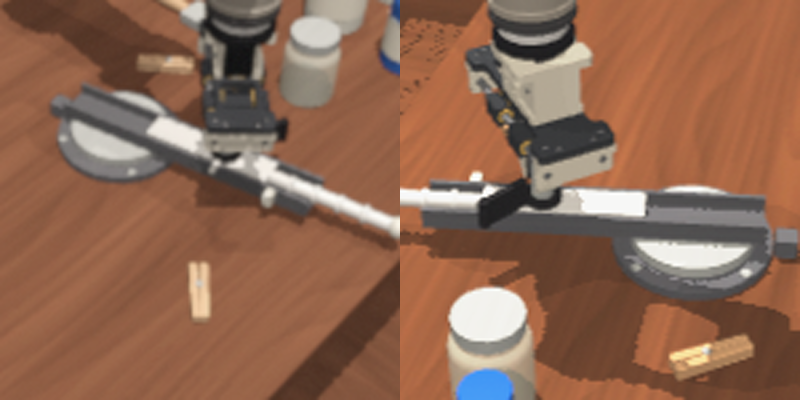

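arm_command:
  xyz:
    - [-0.3,1.5,0]
    - [0,0,0]
  spin: [0.6,0]

```text
time: 8.05
tool_pos: [0.5554, 0.1213, 0.2487]
tool_rot: [3.141, 0.0, 0.737]
contact_force: [-0.4, -1.4, -1.3]
opening: 0.0217
grip_force: 25.0
```

```bash
python3 - <<'E'
from h import *
for n in('s5','d5'):
    c=np.load(f'pics/{n}.npz');P=cloud(c).reshape(-1,3)
    q=P[(np.hypot(*(P[:,:2]-[.32,.077]).T)<.028)&(P[:,2]>.004)&(np.hypot(*(P[:,:2]-[.4095,.0897]).T)>.082)]
    print(n,len(q),(q.min(0)*1000).round(),(q.max(0)*1000).round())
    t=q[q[:,2]>.016]; print(np.histogram(q[:,2],np.arange(.004,.034,.003))[0],t.mean(0).round(4),len(t))
    print((t[np.argsort(t[:,0])]*1000).round().astype(int).tolist()[::3])
c=np.load('pics/s5.npz'); print(ray(c,240+60/2.667,140+100/2.667,.022)*1000)
c=np.load('pics/d5.npz'); print(ray(c,344.4,267.4,.022)*1000)
E
```

```text
s5 119 [298.  49.   5.] [335.  88. 593.]
[ 3  5  0  6  3 11  8  2  0] [0.3205 0.0576 0.4458] 105
[[298, 62, 566], [305, 59, 566], [308, 52, 589], [309, 77, 23], [310, 85, 18], [312, 69, 20], [312, 64, 19], [312, 58, 561], [313, 78, 20], [315, 53, 572], [317, 50, 584], [317, 50, 589], [317, 57, 561], [318, 56, 563], [319, 82, 21], [320, 61, 25], [320, 52, 574], [321, 59, 552], [321, 53, 567], [322, 50, 577], [323, 55, 558], [323, 62, 542], [325, 51, 577], [326, 51, 586], [326, 60, 546], [326, 50, 582], [327, 52, 568], [327, 54, 561], [328, 56, 552], [329, 62, 22], [329, 53, 573], [330, 52, 567], [332, 52, 593], [333, 53, 580], [334, 53, 554]]
d5 97 [306.  56.   4.] [328. 103. 673.]
[ 7  7  7  7 16 29 10  1  0] [0.3183 0.0807 0.1418] 69
[[306, 85, 16], [308, 79, 21], [309, 84, 18], [310, 82, 23], [311, 73, 22], [312, 66, 20], [314, 87, 16], [315, 69, 21], [316, 74, 18], [317, 87, 22], [318, 92, 673], [319, 89, 16], [320, 68, 20], [320, 80, 19], [321, 90, 17], [322, 88, 19], [322, 85, 20], [323, 75, 667], [324, 74, 20], [325, 60, 666], [326, 93, 18], [327, 89, 18], [327, 86, 19]]
[317.59484094  75.52016769  22.        ]
[317.6057958   76.43406015  22.        ]
```

Resistance begins at about 12° and ended at about 8°, so the detent centre is near 9.8°, in agreement with the plunger block. I go back to the centre and pull out most of the way.

arm_command:
  xyz:
    - [0.3,-2.0,0]
    - [0.3,-2.0,0]
    - [0.3,-2.0,0]
    - [0.1,-0.6,0]
    - [0,0,0]
    - [3.0,0.5,0]
    - [6.0,1.0,0]
    - [7.0,1.2,0]
    - [7.0,1.2,0]
    - [7.0,1.2,0]
    - [7.0,1.2,0]
    - [7.0,1.2,0]
    - [7.0,1.2,0]
    - [7.0,1.2,0]
    - [5.0,0.9,0]
    - [2.0,0.4,0]
    - [0,0,0]
    - [0,0,0]
  spin: [-0.8,-0.8,-0.8,-0.2,0,0,0,0,0,0,0,0,0,0,0,0,0,0]

```text
time: 9.85
tool_pos: [0.6213, 0.1261, 0.2487]
tool_rot: [3.141, -0.0, 0.691]
contact_force: [-0.0, -1.2, -0.2]
opening: 0.0219
grip_force: 25.0
```

```bash
python3 - <<'E'
from h import *
for n,f in(('scene','s6'),('side','d6'),('wrist','w6')): snap(n,f)
s=observe(); print(s['tool_pos'],s['tool_rot'],s['contact_force'],s['qpos'])
e=s['tool_pos'][:2]
print([proj(np.load(f'pics/{f}.npz'),[*e,.05]).round() for f in('s6','d6','w6')])
z=lambda f,u,v:cv2.resize(cv2.imread(f'pics/{f}.png')[v-55:v+55,u-75:u+75],(400,293),interpolation=cv2.INTER_CUBIC)
us=[proj(np.load(f'pics/{f}.npz'),[*e,.05]).astype(int) for f in('s6','d6')]
a=np.hstack([z('s6',*us[0]),z('d6',*us[1])]); w=cv2.imread('pics/w6.png')[0:420]; 
cv2.imwrite('pics/z6.png',np.vstack([a,np.hstack([cv2.resize(w,(400,300)),np.zeros((300,400,3),np.uint8)])]))
print(us)
E
```

```text
[0.62119195 0.12607448 0.24872552] [3.14154099e+00 4.01221371e-05 6.91327830e-01] [-0.79137727 -0.04346117 -0.06158094] [ 7.94247895e-02  6.85858620e-01  1.39472572e+00 -7.48583086e-05
  1.06101148e+00  9.58929816e-01]
[array([343., 206.]), array([228., 251.]), array([277., 258.])]
[array([342, 206]), array([227, 251])]
```

View pics/z6.png

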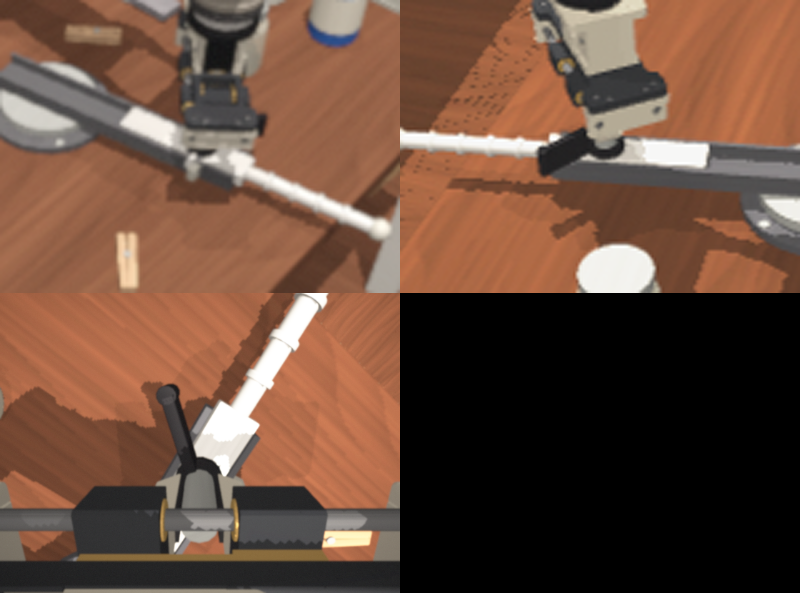

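The arm is in line and the lever still open, with pointer and clip almost coincident in the scene view at (195,160). I refine the mark from the earlier wrist views, where the clip and rail end are both visible.

```bash
python3 - <<'E'
from h import *
from numpy import cos,sin
k=1/1.42857
c=np.load('pics/w4.npz')
print('clip depth', [(pt(c,int(u*k),int(v*k),0)*1000).round(1).tolist() for u,v in((569,252),(562,248),(576,258))])
# white clip component, w2,w3,w4,w5: saturated-low bright pixels, lie within 35..65mm height, lateral right of rail
b=np.array([.4095,.0897])
ang={'w2':-25.2,'w3':-25.2,'w4':None,'w5':None}
for f,ex in(('w2',(.5441,.0270)),('w3',(.5441,.0270)),('w4',(.5572,.1095)),('w5',(.5556,.1201))):
    c=np.load(f'pics/{f}.npz'); d=np.array(ex)-b; r=np.linalg.norm(d); d/=r; n=np.array([-d[1],d[0]])
    P=cloud(c); I=c['img'].astype(int)
    x=(P[...,:2]-b)@d; y=(P[...,:2]-b)@n; z=P[...,2]
    m=(x>.17)&(x<.26)&(y<-.022)&(y>-.06)&(z>.02)&(z<.08)&(I.min(-1)>150)
    lab,L,st,ce=cv2.connectedComponentsWithStats(m.astype(np.uint8)); i=1+np.argmax(st[1:,4]); mm=L==i
    u,v=ce[i]; q=ray(c,u,v,np.median(z[mm]))
    print(f,'r',(r*1000).round(1),'clip n',mm.sum(),'x med %.1f min %.1f max %.1f'%tuple(1000*np.r_[np.median(x[mm]),np.percentile(x[mm],[5,95])]),'y',(y[mm].min()*1000).round(),(y[mm].max()*1000).round(),'z',np.percentile(z[mm]*1000,[5,50,95]).round(),'ray x',((q[:2]-b)@d*1000).round(1))
    # rail end: wall points z 40..52, |y|~22
    e=(abs(abs(y)-.0215)<.006)&(z>.04)&(z<.056)&(x<.3)&(x>.2)
    print('   rail end L,R',[np.percentile(x[e&(s*y>0)],99).round(4) if (e&(s*y>0)).any() else None for s in(1,-1)])
E
```

```text
clip depth [[633.0, 87.3, 49.4], [632.5, 91.0, 50.9], [633.1, 83.7, 49.5]]
w2 r 148.5 clip n 358 x med 221.2 min 209.3 max 254.2 y -39.0 -22.0 z [47. 49. 50.] ray x 225.2
   rail end L,R [np.float64(0.2538), np.float64(0.2644)]
w3 r 148.5 clip n 474 x med 220.1 min 215.7 max 224.4 y -39.0 -25.0 z [48. 49. 50.] ray x 220.1
   rail end L,R [np.float64(0.265), np.float64(0.2645)]
w4 r 149.0 clip n 484 x med 220.4 min 216.0 max 224.7 y -40.0 -25.0 z [48. 49. 50.] ray x 220.4
   rail end L,R [np.float64(0.2655), np.float64(0.2649)]
w5 r 149.2 clip n 495 x med 220.3 min 215.9 max 224.7 y -40.0 -26.0 z [48. 49. 50.] ray x 220.4
   rail end L,R [np.float64(0.2655), np.float64(0.2649)]
```

The mark is at 220.2 mm (rail end checks at 265) and the post is at 214.8 mm, so 5.4 mm remain. Then I twist clockwise in stages.

arm_command:
  xyz:
    - [2,0.4,0]
    - [2,0.3,0]
    - [1.3,0.2,0]
    - [0,0,0]
    - [0,0,0]
  spin: [0,0,0,0,0]

```text
time: 10.5
tool_pos: [0.6267, 0.1271, 0.2487]
tool_rot: [3.141, -0.0, 0.691]
contact_force: [-1.5, 0.2, 0.3]
opening: 0.0218
grip_force: 25.0
```

arm_command:
  xyz:
    - [0,0,0]
    - [0,0,0]
    - [0,0,0]
    - [0,0,0]
    - [0,0,0]
    - [0,0,0]
    - [0,0,0]
    - [0,0,0]
    - [0,0,0]
    - [0,0,0]
    - [0,0,0]
    - [0,0,0]
    - [0,0,0]
    - [0,0,0]
    - [0,0,0]
    - [0,0,0]
    - [0,0,0]
    - [0,0,0]
  spin: [-3,-3,-3,-3,-3,-3,-3,-3,-3,-3,-3,-3,-3,-3,-3,-3,-3,0]

```text
time: 12.3
tool_pos: [0.6266, 0.1269, 0.2487]
tool_rot: [3.141, -0.0, -0.199]
contact_force: [-1.7, -1.8, 0.1]
opening: 0.022
grip_force: 25.4
```

```bash
cat > m.py <<'E'
from h import *
import sys
t=sys.argv[1]; T=[];F=[]
for i in range(2):
    snap('wrist','w'+t); s=observe(); T.append(s['torque']);F.append(s['contact_force'])
b=np.array([.4095,.0897]); e=s['tool_pos'][:2]; d=e-b;r=np.linalg.norm(d);a=np.arctan2(d[1],d[0])
print('r',r,'ang',np.degrees(a),'finger rel',np.degrees(s['tool_rot'][2]-a)+90,'T',np.mean(T,0).round(2),'F',np.mean(F,0).round(1),s['qpos'][5])
# fin angle from black pts around the post
for n in('scene','side','wrist'):
    c=snap(n,n[0]+t+'z') ;P=cloud(c);I=c['img'].astype(int);q=P[...,:2]-e;R=np.hypot(q[...,0],q[...,1])
    m=(R>.035)&(R<.08)&(P[...,2]>.062)&(P[...,2]<.092)&(I.max(-1)<70)
    th=np.degrees(np.arctan2(q[...,1],q[...,0])-a)[m]; print(n,m.sum(),'fin rel',np.median((th+180)%360-180) if m.any() else '')
E
python3 m.py 7
```

```text
r 0.2202643306382255 ang 9.736031062510232 finger rel 68.95374077769088 T [-0.11  0.32  0.02] F [-1.7 -1.   0.7] 1.8484119633720082
scene 90 fin rel 17.24325688143398
side 105 fin rel 26.136679073128448
wrist 2990 fin rel 17.680185016057692
```

The fin is closing (about 18° left). Continue gently.

arm_command:
  xyz:
    - [0,0,0]
    - [0,0,0]
    - [0,0,0]
    - [0,0,0]
    - [0,0,0]
    - [0,0,0]
  spin: [-3,-3,-3,-3,-2,0]

```text
time: 13.15
tool_pos: [0.6265, 0.127, 0.2487]
tool_rot: [3.141, 0.0, -0.443]
contact_force: [-1.6, -1.3, 0.5]
opening: 0.0218
grip_force: 25.4
```

```bash
python3 m.py 8
```

```text
r 0.22025577471790206 ang 9.745438599865224 finger rel 54.936734305259925 T [-0.14  0.4   0.04] F [-2.1 -0.9  0.4] 2.0928772704587764
scene 88 fin rel 3.79238838585853
side 63 fin rel 12.671706355031006
wrist 2982 fin rel 4.0700783266726575
```

arm_command:
  xyz:
    - [0,0,0]
    - [0,0,0]
    - [0,0,0]
  spin: [-1.5,-1.5,0]

```text
time: 13.7
tool_pos: [0.6266, 0.127, 0.2487]
tool_rot: [3.141, 0.0, -0.497]
contact_force: [-0.9, -1.0, 0.8]
opening: 0.0213
grip_force: 25.5
```

```bash
python3 m.py 9
```

```text
r 0.22028388198205287 ang 9.743338423317779 finger rel 51.87175474127793 T [-0.13  0.42  0.04] F [-2.5 -0.9  0.8] 2.14639504447778
scene 95 fin rel 0.48557410129535583
side 65 fin rel 10.178840205605837
wrist 2993 fin rel 1.1094095787058222
```

arm_command:
  xyz:
    - [0,0,0]
    - [0,0,0]
  spin: [-1.5,0]

```text
time: 14.15
tool_pos: [0.6266, 0.127, 0.2487]
tool_rot: [3.141, 0.0, -0.523]
contact_force: [-2.2, -0.8, 1.0]
opening: 0.0217
grip_force: 25.5
```

```bash
python3 m.py 10
```

```text
r 0.22030277959807193 ang 9.740915040923849 finger rel 50.36744800781727 T [-0.1   0.42  0.02] F [-1.4 -1.2  0.4] 2.1726869459063183
scene 96 fin rel -1.5511068897421154
side 69 fin rel 8.243138568875025
wrist 2997 fin rel -0.3537750536496276
```

arm_command:
  xyz:
    - [0,0,0]
    - [0,0,0]
  spin: [-1,0]

```text
time: 14.6
tool_pos: [0.6266, 0.127, 0.2487]
tool_rot: [3.141, 0.0, -0.54]
contact_force: [-2.4, -1.6, 1.0]
opening: 0.0214
grip_force: 25.5
```

```bash
python3 m.py 11
```

```text
r 0.22030426809848558 ang 9.745503061927588 finger rel 49.36553124188428 T [-0.12  0.4   0.06] F [-2.4 -1.   0.1] 2.1901332405442435
scene 93 fin rel -2.407063831076698
side 62 fin rel 7.522761855788644
wrist 2992 fin rel -1.3024493111204265
```

arm_command:
  xyz:
    - [0,0,0]
    - [0,0,0]
  spin: [-1,0]

```text
time: 15.05
tool_pos: [0.6266, 0.127, 0.2487]
tool_rot: [3.141, 0.0, -0.557]
contact_force: [-2.8, -0.2, -0.3]
opening: 0.0215
grip_force: 25.5
```

```bash
python3 m.py 12
```

```text
r 0.22029634529626177 ang 9.740265723921475 finger rel 48.36878372498332 T [-0.13  0.38  0.07] F [-1.9 -1.3 -0.8] 2.2076019302505707
scene 95 fin rel -3.260425275005332
side 60 fin rel 6.8881914250532645
wrist 2992 fin rel -2.252917390612282
```

arm_command:
  xyz:
    - [0,0,0]
    - [0,0,0]
  spin: [-1,0]

```text
time: 15.5
tool_pos: [0.6266, 0.127, 0.2487]
tool_rot: [3.141, 0.0, -0.575]
contact_force: [-2.3, -0.6, -0.7]
opening: 0.0214
grip_force: 25.5
```

```bash
python3 m.py 13; python3 -c "
import cv2
a=cv2.imread('pics/w13.png')[:300,:]
cv2.imwrite('pics/w13b.png',cv2.resize(a,(800,429),interpolation=cv2.INTER_CUBIC))"
```

```text
r 0.22029955621898076 ang 9.753890712195064 finger rel 47.36328099570754 T [-0.1   0.41  0.09] F [-2.5 -1.1 -0. ] 2.2249818701676096
scene 93 fin rel -4.083005439342287
side 64 fin rel 5.997416088490283
wrist 3007 fin rel -2.7816751185339683
```

View pics/w13b.png

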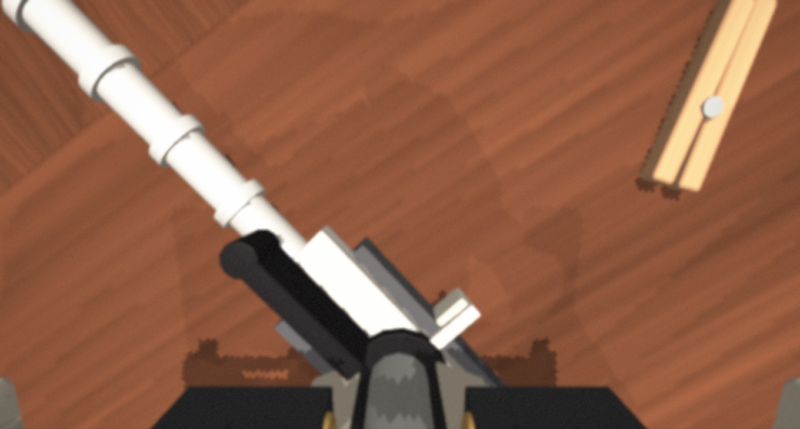

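The fin lies practically parallel to the rod, and the pointer (455,325) is next to the clip (455,298). I measure both precisely in 3D.

```bash
cat > f.py <<'E'
from h import *
import sys
t=sys.argv[1]; c=np.load(f'pics/w{t}.npz'); P=cloud(c); I=c['img'].astype(int); s=observe(); e=s['tool_pos'][:2]
b=np.array([.4095,.0897]); d=(e-b)/np.linalg.norm(e-b); n=np.array([-d[1],d[0]])
x=(P[...,:2]-e)@d*1e3; y=(P[...,:2]-e)@n*1e3; z=P[...,2]*1e3
m=(I.max(-1)<90)&(z>83)&(z<90)&(x>30)&(x<85)&(abs(y)<30)
def line(m): k=np.polyfit(x[m],y[m],1); return m.sum(),np.degrees(np.arctan(k[0])).round(2),k[1].round(2)
print('fin',line(m),'edges y by x',[(a,y[m&(abs(x-a)<4)].min().round(1),y[m&(abs(x-a)<4)].max().round(1)) for a in(35,45,55,65,72) if (m&(abs(x-a)<4)).any()])
r=(I.min(-1)>140)&(z>25)&(z<60)&(x>65)&(x<200)&(abs(y)<25); print('bar',line(r), [(a,np.median(y[r&(abs(x-a)<6)]).round(1)) for a in(80,110,140,165)])
w=(I.min(-1)>140)&(y<-19)&(y>-45)&(abs(x)<30)&(z>40)&(z<65)
for lo in range(-44,-18,3):
    q=w&(y>=lo)&(y<lo+3)
    if q.any(): print(lo,q.sum(),'x %.1f..%.1f med %.1f z %.1f'%(x[q].min(),x[q].max(),np.median(x[q]),np.median(z[q])))
E
python3 f.py 13; python3 f.py 9|head -1
```

```text
fin (np.int64(2085), np.float64(-0.12), np.float64(0.1)) edges y by x [(35, np.float64(-3.7), np.float64(4.9)), (45, np.float64(-3.7), np.float64(4.7)), (55, np.float64(-3.7), np.float64(4.2)), (65, np.float64(-5.1), np.float64(5.8)), (72, np.float64(-5.3), np.float64(6.4))]
bar (np.int64(7357), np.float64(1.3), np.float64(-3.75)) [(80, np.float64(-2.1)), (110, np.float64(-1.3)), (140, np.float64(-1.1)), (165, np.float64(-1.2))]
-41 9 x -2.1..2.4 med -0.6 z 53.8
-38 97 x -2.6..5.7 med 2.1 z 53.2
-35 104 x -2.8..5.9 med 2.2 z 53.1
-32 104 x -2.7..5.8 med 2.2 z 53.3
-29 102 x -2.5..5.6 med 2.1 z 53.1
-26 92 x -8.0..5.6 med 2.0 z 53.4
-23 68 x -5.5..3.1 med 0.3 z 54.2
-20 20 x -5.3..2.3 med -0.3 z 54.0
fin (np.int64(2092), np.float64(3.61), np.float64(0.15)) edges y by x [(35, np.float64(-1.4), np.float64(7.1)), (45, np.float64(-0.9), np.float64(7.8)), (55, np.float64(0.0), np.float64(8.2)), (65, np.float64(-0.5), np.float64(10.7)), (72, np.float64(-0.7), np.float64(11.5))]
```

arm_command:
  xyz:
    - [0,0,0]
    - [0,0,0]
  spin: [-1,0]

```text
time: 15.95
tool_pos: [0.6266, 0.127, 0.2487]
tool_rot: [3.141, 0.0, -0.592]
contact_force: [-2.8, -2.0, -0.0]
opening: 0.0216
grip_force: 26.0
```

```bash
python3 m.py 14; python3 f.py 14 | head -2; cat >> f.py <<'E'
v=(y<-22)&(y>-46)&(x>-14)&(x<14)&(z>30)&(z<65)
for a in np.arange(-10,11,1.):
    q=v&(abs(x-a)<.5)&(y<-27)&(y>-37)
    if q.any(): print(a,q.sum(),'z %.1f (%.1f..%.1f) I %d'%(np.median(z[q]),z[q].min(),z[q].max(),np.median(I.min(-1)[q])))
a=cv2.imread(f'pics/w{t}.png')[180:270,270:390]; cv2.imwrite('pics/ptr.png',cv2.resize(a,(800,600),interpolation=cv2.INTER_CUBIC))
E
python3 f.py 14|tail -21
```

```text
r 0.22030056562967973 ang 9.75390988659755 finger rel 46.36437349837967 T [-0.06  0.41  0.18] F [-2.4 -0.7  0.4] 2.2424123032854584
scene 89 fin rel -4.05825765481012
side 70 fin rel 5.9098143950753865
wrist 2995 fin rel -2.8406584185641464
fin (np.int64(2086), np.float64(-0.13), np.float64(0.02)) edges y by x [(35, np.float64(-3.7), np.float64(4.6)), (45, np.float64(-3.8), np.float64(4.3)), (55, np.float64(-3.8), np.float64(4.3)), (65, np.float64(-5.2), np.float64(5.1)), (72, np.float64(-5.5), np.float64(5.9))]
bar (np.int64(7468), np.float64(1.15), np.float64(-3.55)) [(80, np.float64(-2.2)), (110, np.float64(-1.4)), (140, np.float64(-1.3)), (165, np.float64(-1.3))]
fin (np.int64(2086), np.float64(-0.13), np.float64(0.02)) edges y by x [(35, np.float64(-3.7), np.float64(4.6)), (45, np.float64(-3.8), np.float64(4.3)), (55, np.float64(-3.8), np.float64(4.3)), (65, np.float64(-5.2), np.float64(5.1)), (72, np.float64(-5.5), np.float64(5.9))]
bar (np.int64(7468), np.float64(1.15), np.float64(-3.55)) [(80, np.float64(-2.2)), (110, np.float64(-1.4)), (140, np.float64(-1.3)), (165, np.float64(-1.3))]
-41 9 x -1.9..2.4 med 0.7 z 53.9
-38 100 x -2.6..5.7 med 2.2 z 53.3
-35 102 x -3.0..5.6 med 2.1 z 53.3
-32 106 x -2.6..5.7 med 2.2 z 52.8
-29 97 x -2.9..5.7 med 2.2 z 53.2
-26 96 x -7.2..5.5 med 2.2 z 53.3
-23 61 x -5.3..3.5 med 0.2 z 54.1
-20 25 x -5.5..2.6 med 0.2 z 54.0
-3.0 4 z 53.4 (53.0..54.1) I 202
-2.0 30 z 54.3 (52.7..55.5) I 243
-1.0 33 z 54.3 (53.4..55.4) I 252
0.0 32 z 54.4 (53.1..55.4) I 252
1.0 35 z 54.6 (53.3..55.4) I 252
2.0 74 z 53.0 (47.5..55.4) I 225
3.0 40 z 49.6 (48.0..54.9) I 238
4.0 36 z 49.3 (48.0..50.9) I 246
5.0 132 z 42.8 (32.6..50.2) I 125
6.0 37 z 43.1 (32.8..49.7) I 123
```

View pics/ptr.png

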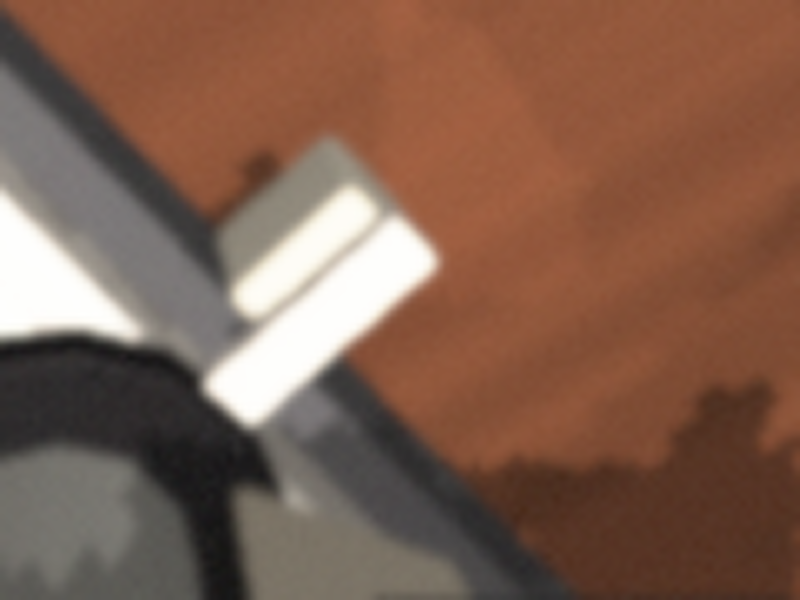

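The lever is on its stop: the fin did not move with the last 1° and the torque rose to 0.18 N m. The close-up shows the pointer (320,320) over the clip, its centre within about 0.3 mm of the mark. Handing in with the grip held.

```bash
python3 - <<'E'
from cell import *
print(hand_in())
E
```

```text
the job is handed in; nothing more can be done
None
```

The job is handed in, but no verdict came back. By my measurements the arm is in its detent, the pointer is within about 0.3 mm of the mark, the lever is closed on its stop and the post is still gripped. It took about 16 s and I saw nothing else on the counter disturbed.

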